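# Ready the flask warmer and press its temperature probe home

## Robot

A 6-joint arm with a two-finger parallel gripper is mounted at the origin on the work surface. World frame = base frame: x ahead of the robot, y to its left, z up, the work surface at z = 0. Lengths are in m, angles in rad, forces in N, time in s.
With the tool pointing down it reaches from about 0.375 to 0.75 m from the base axis. Payload 9 kg.
Tool frame: the origin (TCP) lies midway between the tips of the shut fingers; the grasp point (between the pads) lies 19 mm behind it; z points along the fingers, y is the line along which they close (so a half turn about z gives the same grasp; the last joint's range is limited). The gripper opens to 85 mm and grips with 20 to 120 N. Pads are 22 mm wide; open, the fingers measure 114 mm over their backs; the gripper's body (76 mm by 85 mm) begins 54 mm behind the grasp point. The pads swing forward as they close: fully open they stand 13 mm farther back than shut.
Start: joints at [-1.475, 0.104, 0.097, 1.564, 0, 1.353], TCP at [0.185, -0.571, 0.231] pointing down, gripper open.
Joint ranges: [-2.99, 2.99], [-0.84, 1.86], [-1.1, 1.16], [-1.84, 2.11], [-1.51, 1.56], [-3.14, 3.14]. Speed limits (rad/s): [2.22, 2.22, 2.57, 3.14, 3.14, 3.14].

## Interface

Orientations are given as a rotation vector (axis times angle).
In Python, from cell import robot gives the robot as it stands.
- The arm moves only by the tool carry_out, never from a script. Its arguments are lists of equal length, an entry for each row: "gripper": the finger opening in m, from 0 to 0.0854; "delta_pos": the shift along the tool's x, y, z in m, a list of three; "turn": the turn about the tool's z in degrees. A call has 1 to 5 rows; each row shifts and turns the commanded pose from where the row before left it, along the tool's axes as they then stand; what a row does not reach is not made up. A row lasts 1/10 s, in which the tool goes at most 50 mm and 8.59 degrees, less where a joint would pass 70% of its speed; a pose out of reach is approached as far as the arm can. A call with a gripper value outside its range is refused whole. The fingers move at their own pace and stop on an object; "squeeze" is the grip in N (left out, the last holds). Time passes only in rows, so rows that do not move let the fingers close. It gives the time, the measured TCP pose, the force, the opening and the grip force at its end, in the units of the state.
- robot.observe(): the state, without advancing time (a new reading comes with each control period).
- robot.get_image(name): name is "scene" or "top"; returns (picture, depth): 420x560x3 uint8, red, green, blue; 420x560 float32, m along the optical axis (not along the pixel's ray), 0 where there is no reading.
- robot.get_calibration(name): a dict with "fx", "fy", "cx", "cy" (pixels), "k1" (the pictures are not rectified: a ray, as slopes to the right and down, at radius r is drawn at 1 + k1 r^2 times it, then the intrinsics apply), "xyz" and "attitude" of the camera in the world. Camera axes: x right, y up, looking along -z (the intrinsics and any distortion apply to the point x, -y, -z); pixel columns grow to the right and rows downward; lengths in m; the calibration is good to about 2 mm. A picture is of the moment at which its call begins. get_calibration takes no time and is no camera call.
- robot.close_job(): hands the job in; it is judged then, once.
The state is a dict: "time_s": time; "joints": joint angles; "joint_velocities": joint speeds; "joint_torque": joint torques, N m; "eef_pos": TCP position; "orientation": TCP orientation; "contact_force": force on the tool from outside, world axes, zero at the start; "wrist_torque": the same for the moment, N m; "gripper_width": opening from 0.0 (shut) to 1.0 (fully open); "gripper_force": force on a finger pad.
Only numpy, scipy, OpenCV 4.12 (cv2) and the standard library are available. Lean on these libraries where they do the work, as an engineer would, in place of code of your own. Each camera call takes 0.05 s, during which the arm holds its last target. There are 200 camera calls.

## Task

Get the flask warmer ready. First slide the culture flask along the warming plate, without lifting it, until it lies squarely against the black stop bar; then slide the shutter of the probe box fully open, stand the temperature probe in the well it uncovers, let go of it, and only then press its head straight down until the blue collar sits on the box. Leave the jar, the dish and the tip box where they are.

Things in the scene. Friction and masses are not known exactly. Their poses are not given: they have to be found in the camera images.
- plate: Fixed white warming plate with an aluminium top, 180 (its x) x 190 (its y) mm, top surface 25 mm above the bench; may be turned on the bench. Origin: centre of its underside. A black stop bar 10 mm thick runs along its whole +x edge, its top 20 mm above the plate's top. The flask goes against that bar, all of it on the plate.
- stop_face (a point): Middle of the foot of the stop bar's inner face (the face towards the plate's -x), at the height of the plate's top. Axes as the plate's; the flask is to be pushed towards +x.
- flask_mid (a point): Centre, half-way up, of the loose clear culture flask with white label and blue cap, 80-170 g, 50 (its x) x 102 (its y, cap at +y) x 25 mm high. Its straight body runs from y = -51 to +27 mm; neck and cap (23 mm across) are the rest. Its x is within 0.2 rad of the plate's x. Push on its -x side; seated, its +x side is flat on the stop bar, this point 25 mm from it.
- box: Fixed white probe box with a blue band round its foot, 120 (its x) x 170 (its y) x 60 mm high; it may be turned on the bench. Origin: centre of its underside on the bench; its top face is 60 mm above the bench.
- well_mouth (a point): Mouth centre of the vertical round well, in the box's top face at box y = -40 mm, ringed by blue marks, under the shutter at the start. Hole 8.8 mm across, 2 mm chamfer. The probe drops in freely for 30 mm (collar then 10 mm above the face) onto a brass contact plunger; the last 10 mm need a push of about 6 N, and the plunger stays where it is pushed.
- shutter (a joint): Travel of the shutter in m: 0 closed (over the well; starts at 0 to 0.006), 0.060 fully open. It slides along the box's +y with about 1.5 N of friction and stays where it is left. Above about 0.050 counts as open.
- shutter_tab (a point): Centre of the orange tab standing on the dark shutter sheet: 36 (box x) x 8 (box y) x 20 mm high, top 84 mm above the bench. The sheet is 64 x 50 mm, its top 64 mm above the bench. Push the tab's -y face towards the box's +y. Closed, the tab is 10 mm to the +y side of the well's axis; open, 70 mm.
- probe_grip (a point): Centre of the probe's black handle, 16 mm across, 45 mm long: grasp here. Probe 40-65 g, upright in its rack. From below: steel pin 7 mm across, 40 long; blue collar 24 mm across, 5 thick; handle; yellow head 22 mm across. z points up the probe: flat top of head at +28.5 mm, collar's underside at -27.5, tip at -67.5. Fully home it is 87.5 mm above the bench.
- probe_tip (a point): The lower end of the probe's pin, on its axis; z points up the probe. It counts as home when 37.5 mm or more below the box's face (40 mm with the collar on the box).
- probe: The probe itself; origin at the lower end of its pin, z up its axis (sizes under probe_grip).
- rack: Fixed green block 60 x 60 x 50 mm high with one 10 mm hole from above, in which the probe stands with its collar on the block's top. Origin: centre of its underside. Lift the probe 40 mm or more to clear it.
- jar: Bystander: loose white-labelled jar with a blue cap, 56 mm across, 70 mm high; origin: centre of its underside.
- dish: Bystander: loose round culture dish, 94 mm across, 14 mm high; origin: centre of its underside.
- tipbox: Bystander: loose blue box of pipette tips with a pale lid, 80 x 110 x 57 mm high; origin: centre of its underside.

How it is judged:
On the way, in this order (a step that is already met when the one before it is completed fails the run):
1. the flask lies squarely against the stop bar (x of flask_mid in the frame of plate above 0.05 m and z of flask_mid in the frame of plate below 0.043 m and y of flask_mid in the frame of plate between -0.045 and 0.045 m and angle between the x axis of flask_mid and the x axis of plate, either way round below 0.1 rad and angle between flask_mid's own z axis and vertical below 0.1 rad), for 0.2 s.
2. the shutter is open (all of step 1 and value of joint shutter above 0.05 m), for 0.2 s.
3. the probe stands in the well, let go (horizontal distance between probe_tip and well_mouth below 0.005 m and angle between probe_tip's own z axis and vertical below 0.15 rad and value of joint shutter above 0.05 m and z of probe_tip in the frame of box below 0.04 m and contact force between the fingers and probe below 0.05 N), for 0.2 s.
4. the probe is pressed home (horizontal distance between probe_tip and well_mouth below 0.005 m and angle between probe_tip's own z axis and vertical below 0.15 rad and z of probe_tip in the frame of box below 0.0225 m), for 0.1 s.
At the end, for the whole second after the job is handed in: The flask lies flat on the plate within 5 mm of the stop bar, square to it within 0.1 rad and wholly on the plate (within 45 mm of its middle line); the shutter is at least 50 mm open; the probe stands upright in the well, its collar within 2.5 mm of the box's face, let go and at rest (all of step 2 and all of step 4 and contact force between the fingers and probe below 0.05 N and linear speed of probe below 0.02 m/s); the robot touches nothing.
It fails at once if the flask is lifted off the plate or tipped over (z of flask_mid in the frame of plate above 0.055 m or angle between flask_mid's own z axis and vertical above 0.4 rad).
It fails at once if the jar, the dish or the tip box is moved (distance of any of jar, dish, tipbox from where it was at the start of the episode above 0.02 m).
It also fails if it takes over 67 s, if anything falls off the work surface, if the arm or the gripper's body presses on something with over 40 N, if the wrist force passes 120 N, or if a joint passes its speed limit or range.

## Working session

There is one attempt and no reset: what is moved stays moved. The work goes in short steps, Python scripts to look and compute and a tool call to move; the robot and the scene stay as the last step left them, time stands still between calls to the robot, and variables do not carry over. Pictures are saved under pics/ and viewed, at most 10 in all, crops included, and the job is handed in when it is done.

Besides the shell and the picture viewer there is one more tool, called after "Call:" in YAML: its name, and indented under it one key for each argument. carry_out: Moves the arm, as the interface text tells. Its arguments: {"type":"object","properties":{"gripper":{"type":"array","items":{"type":"number"}},"delta_pos":{"type":"array","items":{"type":"array","items":{"type":"number"}}},"turn":{"type":"array","items":{"type":"number"}},"squeeze":{"type":"number"}},"required":["gripper","delta_pos","turn"]}

```bash
mkdir -p pics; ls; cat > h.py <<'E'
from cell import robot
import numpy as np, cv2
from scipy.spatial.transform import Rotation as R
def snap(n):
    im,d=robot.get_image(n); np.savez('pics/%s.npz'%n,im=im,d=d); return im,d
def load(n):
    z=np.load('pics/%s.npz'%n); return z['im'],z['d']
def cam(n):
    c=robot.get_calibration(n); a=np.array(c['attitude'],float)
    M=R.from_rotvec(a).as_matrix() if a.size==3 else (a if a.size==9 else R.from_quat(a).as_matrix())
    return c,M
def rays(n,uv):
    c,M=cam(n); uv=np.asarray(uv,float).reshape(-1,2)
    K=np.array([[c['fx'],0,c['cx']],[0,c['fy'],c['cy']],[0,0,1.]])
    s=cv2.undistortPoints(uv[:,None],K,np.array([c['k1'],0,0,0,0.]))[:,0]
    return np.array(c['xyz']),np.c_[s[:,0],-s[:,1],-np.ones(len(s))]@M.T
def plane(n,uv,z):
    o,r=rays(n,uv); return o+r*((z-o[2])/r[:,2])[:,None]
def pts(n,uv,d):
    o,r=rays(n,uv); u=np.asarray(uv).astype(int).reshape(-1,2)
    return o+r*d[u[:,1],u[:,0]][:,None]
E
python3 - <<'E'
from h import *
print(robot.observe())
for n in('scene','top'):
    im,d=snap(n); cv2.imwrite('pics/%s0.png'%n,im[:,:,::-1]); print(robot.get_calibration(n))
E
```

```text
pics
{'time_s': 0.0, 'joints': array([-1.47470927e+00,  1.04690163e-01,  9.64371753e-02,  1.56390966e+00,
       -1.20076483e-05,  1.35310625e+00]), 'joint_velocities': array([ 5.16445139e-05, -1.55976607e-03,  8.65064602e-04,  5.42391096e-04,
       -1.41045200e-03, -1.38122681e-03]), 'joint_torque': array([ 6.04572324e-04, -5.56928658e+01,  5.03651941e+01,  1.66570995e-02,
       -3.16332453e-04,  1.10037675e-05]), 'eef_pos': array([ 0.18516896, -0.5703447 ,  0.23051002]), 'orientation': array([-3.10166051e+00, -4.90647306e-01, -1.11537150e-04]), 'contact_force': array([ 0.22949029, -0.16081393,  0.28865249]), 'wrist_torque': array([ 0.03434445, -0.03235246, -0.05002139]), 'gripper_force': 0.0, 'gripper_width': 1.0024771675418283}
{'fx': 485.2266015705017, 'fy': 485.2266015705017, 'cx': 279.51427293832137, 'cy': 209.04717132178237, 'k1': -0.15292668551736646, 'xyz': array([1.34301208, 0.66664557, 0.80389964]), 'attitude': array([0.45134626, 1.05530528, 2.08208108])}
{'fx': 403.4228219432182, 'fy': 403.4228219432182, 'cx': 279.90431708793074, 'cy': 211.29008252473835, 'k1': 0.020514461579303204, 'xyz': array([ 0.52197541, -0.0105536 ,  1.29541813]), 'attitude': array([ 0.05686522, -0.04688822, -1.59641143])}
```

View pics/top0.png

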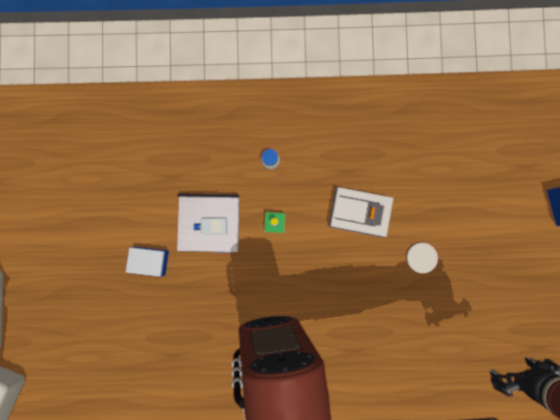

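View pics/scene0.png

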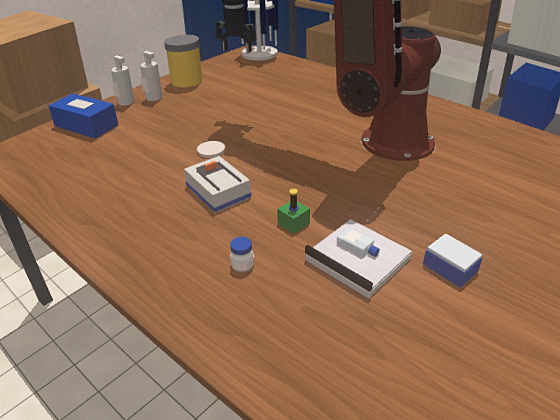

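The top view has world +x up and +y left. The plate is at (208,223) with its bar on the upper edge at row 195, and the flask is at (212,226) with its cap to the left. The probe is at (274,222), and the box at (362,212) with the orange tab at (373,213). The jar is at (270,158), the dish at (423,258) and the tip box at (147,262). The scene view agrees.

```bash
python3 - <<'E'
from h import *
im,d=load('top'); hsv=cv2.cvtColor(im,cv2.COLOR_RGB2HSV); H,S,V=[hsv[:,:,i].astype(int) for i in range(3)]
def comp(m,roi,name,z,n='top'):
    x0,y0,x1,y1=roi; k=np.zeros(m.shape,np.uint8); k[y0:y1,x0:x1]=m[y0:y1,x0:x1]
    c=max(cv2.findContours(k,cv2.RETR_EXTERNAL,cv2.CHAIN_APPROX_NONE)[0],key=cv2.contourArea)
    P=plane(n,c[:,0].astype(float),z)
    r=cv2.minAreaRect((P[:,:2]*1000).astype(np.float32)); 
    M=cv2.moments(k,True); cc=plane(n,[[M['m10']/M['m00'],M['m01']/M['m00']]],z)[0]
    print(name,'area',k.sum(),'rect c',np.round(r[0],1),'size',np.round(r[1],1),'ang',round(r[2],1),'centroid',np.round(cc*1000,1))
white=(S<60)&(V>120)
comp(white,(320,180,400,245),'box',.06)
comp((white|(V<70)|(S<60)),(172,190,243,256),'plate',.025)
comp((V<70),(172,188,243,205),'bar',.045)
comp((H>4)&(H<18)&(S>190)&(V>190),(362,200,385,226),'tab',.084)
comp((H>50)&(H<80)&(S>120)|((H>22)&(H<35)&(S>150)),(258,205,292,240),'rack',.05)
comp((H>22)&(H<33)&(S>150)&(V>150),(258,205,292,240),'head',.151)
comp((H>100)&(H<125)&(S>120),(188,215,205,240),'cap',.037)
g=lambda *a:print(a)
big=np.hstack([cv2.resize(im[185:260,170:245],(400,400),interpolation=cv2.INTER_CUBIC),cv2.resize(im[175:250,325:400],(400,400),interpolation=cv2.INTER_CUBIC)])
sc,_=load('scene')
b2=np.hstack([cv2.resize(sc[215:295,300:415],(400,200*400//287),interpolation=cv2.INTER_CUBIC),cv2.resize(sc[145:225,175:290],(400,278),interpolation=cv2.INTER_CUBIC)])[:200]
cv2.imwrite('pics/crop1.png',np.vstack([big,b2])[:,:,::-1])
E
```

```text
box area 2011 rect c [ 595.2 -252.8] size [173.6 125.6] ang 77.4 centroid [ 595.9 -247.1   60. ]
plate area 3435 rect c [575.3 224.7] size [191.5 182.8] ang 88.5 centroid [576.3 223.4  25. ]
bar area 112 rect c [661.3 219. ] size [180.8   6.3] ang 88.5 centroid [662.4 220.7  45. ]
tab area 9 rect c [ 594.3 -283.1] size [9.5 2.9] ang 16.1 centroid [ 591.1 -281.8   84. ]
rack area 317 rect c [570.   15.4] size [55.6 58.7] ang 88.5 centroid [571.4  15.3  50. ]
head area 35 rect c [570.3  13.2] size [17. 17.] ang 88.6 centroid [570.4  14.3 151. ]
cap area 25 rect c [564.4 259.3] size [12.5 15.7] ang 89.3 centroid [565.2 258.7  37. ]
```

View pics/crop1.png

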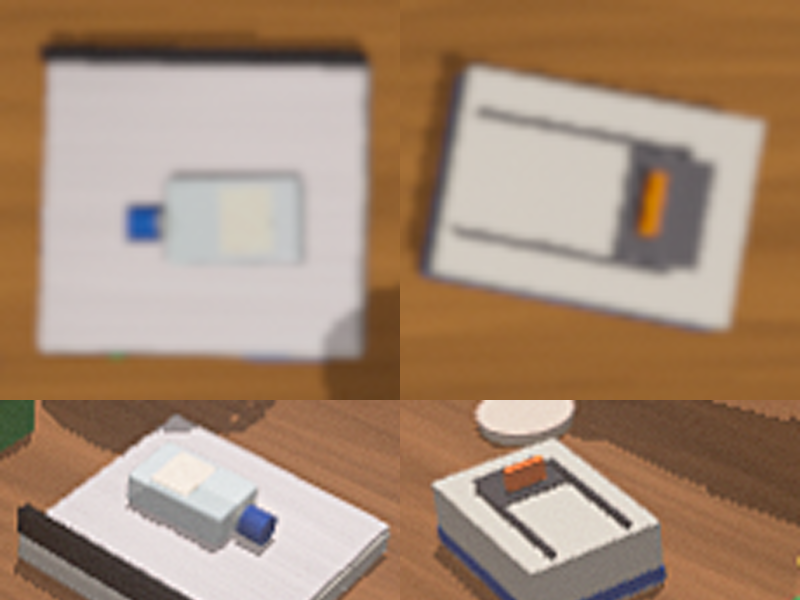

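The left crop shows the flask body with corners at about (165,175), (302,173), (302,263) and (163,262). The right crop shows the box's top face, with the tab spanning (650,170) to (638,237). The shutter is closed at the right end and the guide rails run left, so box +y is to the left and slightly up.

```bash
cat > m2.py <<'E'
from h import *
def cp(l,ox,oy,cx=0): l=np.array(l,float); return np.c_[(l[:,0]-cx+.5)/5.3333-.5+ox,(l[:,1]+.5)/5.3333-.5+oy]
def show(n,P): print(n,np.round(P*1000,1).tolist(),'mean',np.round(P.mean(0)*1000,1))
f=plane('top',cp([(165,175),(302,173),(302,263),(163,262)],170,185),.05); show('flask body top',f)
b=plane('top',cp([(47,47),(368,49)],170,185),.045); show('bar outer top',b)
p=plane('top',cp([(363,356),(40,350)],170,185),.025); show('plate -x corners',p)
t=plane('top',cp([(650,170),(668,170),(656,238),(638,236)],325,175,400),.084); show('tab',t)
x=plane('top',cp([(474,66),(766,121),(730,329)],325,175,400),.06); show('box top',x)
E
python3 m2.py
python3 - <<'E'
from h import *
# scene-view second measurement: tab and head by colour via depth
im,d=load('scene'); hsv=cv2.cvtColor(im,cv2.COLOR_RGB2HSV); H,S,V=[hsv[:,:,i].astype(int) for i in range(3)]
for n,m,roi in(('tab',(H>3)&(H<12)&(S>190)&(V>140),(195,155,225,180)),('head',(H>22)&(H<33)&(S>150)&(V>120),(280,180,305,205))):
    k=np.zeros_like(m); x0,y0,x1,y1=roi; k[y0:y1,x0:x1]=m[y0:y1,x0:x1]
    v,u=np.nonzero(k); P=pts('scene',np.c_[u,v],d); P=P[d[v,u]>0]
    print(n,len(P),np.round(np.median(P,0)*1000,1),np.round(P.min(0)*1000,1),np.round(P.max(0)*1000,1))
# box top plane points from top depth: extents
im,d=load('top'); v,u=np.mgrid[170:255,320:405]; uv=np.c_[u.ravel(),v.ravel()]; P=pts('top',uv,d); 
P=P[(P[:,2]>.052)&(P[:,2]<.075)]; r=cv2.minAreaRect((P[:,:2]*1000).astype(np.float32)); print('box depth',r,np.median(P[:,2]))
E
```

```text
flask body top [[591.7, 242.2, 50.0], [590.8, 162.7, 50.0], [538.7, 163.6, 50.0], [541.4, 244.0, 50.0]] mean [565.6 203.1  50. ]
bar outer top [[668.7, 311.1, 45.0], [662.6, 123.6, 45.0]] mean [665.6 217.3  45. ]
plate -x corners [[483.5, 132.1, 25.0], [492.0, 322.0, 25.0]] mean [487.7 227.1  25. ]
tab [[609.1, -279.2, 84.0], [608.9, -289.3, 84.0], [570.7, -281.0, 84.0], [572.1, -271.0, 84.0]] mean [ 590.2 -280.2   84. ]
box top [[673.7, -185.9, 60.0], [637.3, -352.1, 60.0], [518.6, -326.3, 60.0]] mean [ 609.9 -288.1   60. ]Traceback (most recent call last):
  File "<stdin>", line 6, in <module>
  File "h.py", line 20, in pts
    o,r=rays(n,uv); u=np.asarray(uv).astype(int).reshape(-1,2)
        ~~~~^^^^^^
  File "h.py", line 15, in rays
    s=cv2.undistortPoints(uv[:,None],K,np.array([c['k1'],0,0,0,0.]))[:,0]
      ~~~~~~~~~~~~~~~~~~~^^^^^^^^^^^^^^^^^^^^^^^^^^^^^^^^^^^^^^^^^^^
cv2.error: OpenCV(4.12.0) /io/opencv/modules/calib3d/src/undistort.dispatch.cpp:347: error: (-215:Assertion failed) CV_IS_MAT(_src) && CV_IS_MAT(_dst) && (_src->rows == 1 || _src->cols == 1) && (_dst->rows == 1 || _dst->cols == 1) && _src->cols + _src->rows - 1 == _dst->rows + _dst->cols - 1 && (CV_MAT_TYPE(_src->type) == CV_32FC2 || CV_MAT_TYPE(_src->type) == CV_64FC2) && (CV_MAT_TYPE(_dst->type) == CV_32FC2 || CV_MAT_TYPE(_dst->type) == CV_64FC2) in function 'cvUndistortPointsInternal'
```

```bash
cat > plan.py <<'E'
import sys
from h import *
def cur():
    s=robot.observe(); M=R.from_rotvec(s['orientation']).as_matrix()
    return s,np.array(s['eef_pos']),np.degrees(np.arctan2(M[1,0],M[0,0]))
def rows(goal,dyaw,n):  # tool-frame rows (assumes tool down)
    s,p,y=cur(); g=np.array(goal); print('t',round(s['time_s'],2),'pos',np.round(p,4),'yaw',round(y,2),'F',np.round(s['contact_force'],1),'w',round(s['gripper_width']*85.4,1),'q6',round(s['joints'][5],2))
    out=[]
    for i in range(n):
        a=np.radians(y+dyaw*i/n); w=(g-p)/n
        out.append([round(w[0]*np.cos(a)+w[1]*np.sin(a),4),round(w[0]*np.sin(a)-w[1]*np.cos(a),4),round(-w[2],4)])
    print(out,'turn each',round(-dyaw/n,2))
if __name__=='__main__':
    a=[float(v) for v in sys.argv[1:]]; rows(a[:3],a[3],int(a[4]))
E
python3 plan.py .50 -.2 .2305 84 10
```

```text
t 0.1 pos [ 0.1852 -0.5704  0.2306] yaw 17.98 F [ 0.5  0.2 -0.3] w 85.4 q6 1.35
[[np.float64(0.0414), np.float64(-0.0255), np.float64(0.0)], [np.float64(0.0447), np.float64(-0.0192), np.float64(0.0)], [np.float64(0.047), np.float64(-0.0125), np.float64(0.0)], [np.float64(0.0483), np.float64(-0.0055), np.float64(0.0)], [np.float64(0.0486), np.float64(0.0016), np.float64(0.0)], [np.float64(0.0478), np.float64(0.0087), np.float64(0.0)], [np.float64(0.046), np.float64(0.0156), np.float64(0.0)], [np.float64(0.0433), np.float64(0.0222), np.float64(0.0)], [np.float64(0.0396), np.float64(0.0283), np.float64(0.0)], [np.float64(0.035), np.float64(0.0337), np.float64(0.0)]] turn each -8.4
```

Call:
carry_out:
  gripper: [0.05, 0.05, 0.05, 0.05, 0.05]
  delta_pos:
    - [0.041, -0.025, 0]
    - [0.045, -0.019, 0]
    - [0.047, -0.012, 0]
    - [0.048, -0.005, 0]
    - [0.048, 0.002, 0]
  turn: [-8.4, -8.4, -8.4, -8.4, -8.4]

```text
time_s: 0.6
eef_pos: [0.3439, -0.386, 0.231]
orientation: [-2.716, -1.578, -0.0]
contact_force: [0.9, 0.3, -0.2]
gripper_width: 0.589
gripper_force: 0.0
```

Call:
carry_out:
  gripper: [0.05, 0.05, 0.05, 0.05, 0.05]
  delta_pos:
    - [0.048, 0.009, 0]
    - [0.046, 0.016, 0]
    - [0.043, 0.022, 0]
    - [0.04, 0.028, 0]
    - [0.035, 0.034, 0]
  turn: [-8.4, -8.4, -8.4, -8.4, -8.4]

```text
time_s: 1.1
eef_pos: [0.5019, -0.2005, 0.2311]
orientation: [-1.97, -2.447, 0.0]
contact_force: [0.5, -1.5, 0.3]
gripper_width: 0.586
gripper_force: 0.0
```

```bash
python3 plan.py .505 .205 .2 76 10 | sed 's/np.float64//g'
```

```text
t 1.1 pos [ 0.5019 -0.2005  0.2311] yaw 102.32 F [ 0.5 -1.5  0.3] w 50.0 q6 0.73
[[(0.0396), (0.009), (0.0031)], [(0.038), (0.0141), (0.0031)], [(0.0358), (0.019), (0.0031)], [(0.033), (0.0236), (0.0031)], [(0.0296), (0.0277), (0.0031)], [(0.0257), (0.0314), (0.0031)], [(0.0213), (0.0345), (0.0031)], [(0.0165), (0.037), (0.0031)], [(0.0115), (0.0389), (0.0031)], [(0.0062), (0.0401), (0.0031)]] turn each -7.6
```

Call:
carry_out:
  gripper: [0.05, 0.05, 0.05, 0.05, 0.05]
  delta_pos:
    - [0.04, 0.009, 0]
    - [0.038, 0.014, 0]
    - [0.036, 0.019, 0]
    - [0.033, 0.024, 0]
    - [0.03, 0.028, 0]
  turn: [-7.6, -7.6, -7.6, -7.6, -7.6]

```text
time_s: 1.6
eef_pos: [0.5034, 0.0032, 0.231]
orientation: [-1.067, -2.954, 0.0]
contact_force: [0.8, 0.2, -0.1]
gripper_width: 0.59
gripper_force: 0.0
```

Call:
carry_out:
  gripper: [0.05, 0.05, 0.05, 0.05, 0.05]
  delta_pos:
    - [0.026, 0.031, 0]
    - [0.021, 0.035, 0]
    - [0.016, 0.037, 0]
    - [0.012, 0.039, 0]
    - [0.006, 0.04, 0]
  turn: [-7.6, -7.6, -7.6, -7.6, -7.6]

```text
time_s: 2.1
eef_pos: [0.5062, 0.2061, 0.2309]
orientation: [-0.047, -3.141, 0.0]
contact_force: [0.3, 0.1, 0.1]
gripper_width: 0.584
gripper_force: 0.0
```

```bash
python3 plan.py .508 .205 .034 0 5 | sed 's/np.float64//g'
```

```text
t 2.1 pos [0.5062 0.2061 0.2309] yaw 178.3 F [0.3 0.1 0.1] w 49.9 q6 0.18
[[(-0.0004), (-0.0002), (0.0394)], [(-0.0004), (-0.0002), (0.0394)], [(-0.0004), (-0.0002), (0.0394)], [(-0.0004), (-0.0002), (0.0394)], [(-0.0004), (-0.0002), (0.0394)]] turn each -0.0
```

Call:
carry_out:
  gripper: [0.05, 0.05, 0.05, 0.05, 0.05]
  delta_pos:
    - [0, 0, 0.045]
    - [0, 0, 0.045]
    - [0, 0, 0.045]
    - [0, 0, 0.04]
    - [0, 0, 0.021]
  turn: [0, 0, 0, 0, 0]

```text
time_s: 2.6
eef_pos: [0.504, 0.204, 0.0309]
orientation: [-0.055, -3.136, 0.002]
contact_force: [-0.9, 0.5, 0.0]
gripper_width: 0.583
gripper_force: 0.0
```

Call:
carry_out:
  gripper: [0.05, 0.05, 0.05, 0.05, 0.05]
  delta_pos:
    - [-0.004, 0, 0]
    - [-0.006, 0, 0]
    - [-0.006, 0, 0]
    - [-0.006, 0, 0]
    - [-0.006, 0, 0]
  turn: [0, 0, 0, 0, 0]

```text
time_s: 3.1
eef_pos: [0.5361, 0.2035, 0.0365]
orientation: [0.055, 3.139, 0.0]
contact_force: [-1.7, 0.3, 0.7]
gripper_width: 0.587
gripper_force: 0.6
```

Call:
carry_out:
  gripper: [0.05, 0.05, 0.05, 0.05, 0.05]
  delta_pos:
    - [-0.006, 0, 0]
    - [-0.006, 0, 0]
    - [-0.006, 0, 0]
    - [-0.006, 0, 0]
    - [-0.006, 0, 0]
  turn: [0, 0, 0, 0, 0]

```text
time_s: 3.6
eef_pos: [0.5651, 0.2023, 0.0352]
orientation: [-0.055, -3.141, 0.0]
contact_force: [-1.4, -0.3, 0.3]
gripper_width: 0.59
gripper_force: 0.6
```

Call:
carry_out:
  gripper: [0.05, 0.05, 0.05, 0.05, 0.05]
  delta_pos:
    - [-0.005, 0, 0]
    - [-0.005, 0, 0]
    - [-0.004, 0, 0]
    - [-0.003, 0, 0]
    - [-0.003, 0, 0]
  turn: [0, 0, 0, 0, 0]

```text
time_s: 4.1
eef_pos: [0.5848, 0.2016, 0.0352]
orientation: [-0.055, -3.141, 0.0]
contact_force: [-0.6, 0.4, -0.1]
gripper_width: 0.586
gripper_force: 0.4
```

Call:
carry_out:
  gripper: [0.05, 0.05, 0.05, 0.05, 0.05]
  delta_pos:
    - [-0.002, 0, 0]
    - [-0.002, 0, 0]
    - [-0.002, 0, 0]
    - [0, 0, 0]
    - [0, 0, 0]
  turn: [0, 0, 0, 0, 0]

```text
time_s: 4.6
eef_pos: [0.5908, 0.2014, 0.0353]
orientation: [0.055, 3.141, -0.0]
contact_force: [0.3, -0.6, 0.0]
gripper_width: 0.585
gripper_force: 0.0
```

Call:
carry_out:
  gripper: [0.05, 0.05, 0.05, 0.05, 0.05]
  delta_pos:
    - [-0.002, 0, 0]
    - [-0.001, 0, 0]
    - [-0.001, 0, 0]
    - [-0.001, 0, 0]
    - [0, 0, 0]
  turn: [0, 0, 0, 0, 0]

```text
time_s: 5.1
eef_pos: [0.5952, 0.2013, 0.0352]
orientation: [-0.055, -3.14, 0.0]
contact_force: [-4.1, 0.5, 2.7]
gripper_width: 0.586
gripper_force: 2.3
```

Call:
carry_out:
  gripper: [0.05, 0.05, 0.05, 0.05, 0.05]
  delta_pos:
    - [-0.001, 0, 0]
    - [-0.001, 0, 0]
    - [-0.001, 0, 0]
    - [0, 0, 0]
    - [0, 0, 0]
  turn: [0, 0, 0, 0, 0]

```text
time_s: 5.6
eef_pos: [0.5954, 0.2014, 0.0351]
orientation: [-0.055, -3.135, 0.001]
contact_force: [-19.8, 0.2, 13.6]
gripper_width: 0.588
gripper_force: 9.5
```

Call:
carry_out:
  gripper: [0.05, 0.05, 0.05, 0.05, 0.05]
  delta_pos:
    - [0.01, 0, 0]
    - [0.015, 0, -0.01]
    - [0, 0, -0.05]
    - [0, 0, -0.05]
    - [0, 0, -0.05]
  turn: [0, 0, 0, 0, 0]

```text
time_s: 6.1
eef_pos: [0.5735, 0.2019, 0.1971]
orientation: [0.055, 3.14, -0.0]
contact_force: [1.8, 0.6, 0.3]
gripper_width: 0.579
gripper_force: 0.0
```

```bash
python3 plan.py .5842 -.3108 .2 -10.7 12 | sed 's/np.float64//g'
```

```text
t 6.1 pos [0.5735 0.2019 0.1971] yaw 177.98 F [1.8 0.6 0.3] w 49.5 q6 0.16
[[(-0.0024), (-0.0427), (-0.0002)], [(-0.0031), (-0.0426), (-0.0002)], [(-0.0037), (-0.0426), (-0.0002)], [(-0.0044), (-0.0425), (-0.0002)], [(-0.005), (-0.0424), (-0.0002)], [(-0.0057), (-0.0424), (-0.0002)], [(-0.0064), (-0.0423), (-0.0002)], [(-0.007), (-0.0422), (-0.0002)], [(-0.0077), (-0.042), (-0.0002)], [(-0.0083), (-0.0419), (-0.0002)], [(-0.009), (-0.0418), (-0.0002)], [(-0.0096), (-0.0416), (-0.0002)]] turn each 0.89
```

Call:
carry_out:
  gripper: [0.0, 0.0, 0.0, 0.0, 0.0]
  delta_pos:
    - [-0.003, -0.043, 0]
    - [-0.003, -0.043, 0]
    - [-0.004, -0.043, 0]
    - [-0.004, -0.042, 0]
    - [-0.005, -0.042, 0]
  turn: [0.9, 0.9, 0.9, 0.9, 0.9]

```text
time_s: 6.6
eef_pos: [0.5787, -0.0136, 0.1955]
orientation: [0.179, 3.135, -0.001]
contact_force: [0.1, 0.3, 0.9]
gripper_width: 0.001
gripper_force: 0.0
```

Call:
carry_out:
  gripper: [0.0, 0.0, 0.0, 0.0, 0.0]
  delta_pos:
    - [-0.006, -0.042, 0]
    - [-0.006, -0.042, 0]
    - [-0.007, -0.042, 0]
    - [-0.008, -0.042, 0]
    - [-0.008, -0.042, 0]
  turn: [0.9, 0.9, 0.9, 0.9, 0.9]

```text
time_s: 7.1
eef_pos: [0.5828, -0.2268, 0.1955]
orientation: [0.303, 3.126, -0.001]
contact_force: [0.4, -1.0, 0.0]
gripper_width: -0.0
gripper_force: 0.0
```

```bash
python3 plan.py .5842 -.3108 .2 -1.5 2 | sed 's/np.float64//g'
python3 - <<'E'
from h import *
im,d=snap('scene'); im2,_=snap('top')
a=cv2.resize(im[205:305,290:420],(480,369),interpolation=cv2.INTER_CUBIC); b=cv2.resize(im2[185:260,170:245],(300,300),interpolation=cv2.INTER_CUBIC)
o=np.zeros((369,780,3),np.uint8); o[:,:480]=a; o[:300,480:]=b; cv2.imwrite('pics/flask1.png',o[:,:,::-1])
E
```

```text
t 7.1 pos [ 0.5828 -0.2268  0.1955] yaw 168.94 F [ 0.4 -1.   0. ] w -0.0 q6 -0.39
[[(-0.0087), (-0.0411), (-0.0023)], [(-0.0093), (-0.041), (-0.0023)]] turn each 0.75
```

View pics/flask1.png

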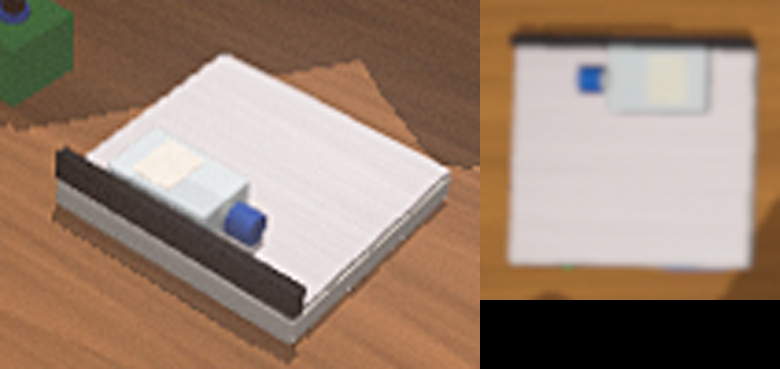

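The flask lies flat and square against the black bar, with its body at (608–710, 45–112) in the right crop. Next is the shutter.

Call:
carry_out:
  gripper: [0.0, 0.0, 0.0, 0.0, 0.0]
  delta_pos:
    - [-0.009, -0.041, 0]
    - [-0.009, -0.041, 0]
    - [0, 0, 0.045]
    - [0, 0, 0.045]
    - [0, 0, 0.02]
  turn: [0.7, 0.7, 0, 0, 0]

```text
time_s: 7.7
eef_pos: [0.5825, -0.3075, 0.0804]
orientation: [-0.34, -3.119, -0.004]
contact_force: [-0.8, 0.1, -0.9]
gripper_width: 0.0
gripper_force: 0.0
```

```bash
python3 plan.py .5842 -.3108 .071 0 1 | sed 's/np.float64//g'
```

```text
t 7.7 pos [ 0.5825 -0.3075  0.0804] yaw 167.55 F [-0.8  0.1 -0.9] w 0.0 q6 -0.47
[[(-0.0024), (-0.0028), (0.0094)]] turn each -0.0
```

Call:
carry_out:
  gripper: [0.0, 0.0, 0.0, 0.0, 0.0]
  delta_pos:
    - [-0.002, 0, 0.008]
    - [0, 0, 0]
    - [0, 0.005, 0]
    - [0, 0.006, 0]
    - [0, 0.006, 0]
  turn: [0, 0, 0, 0, 0]

```text
time_s: 8.2
eef_pos: [0.5907, -0.2923, 0.079]
orientation: [0.339, 3.121, -0.002]
contact_force: [-0.5, 0.1, 0.2]
gripper_width: -0.0
gripper_force: 0.0
```

Call:
carry_out:
  gripper: [0.0, 0.0, 0.0, 0.0, 0.0]
  delta_pos:
    - [0, 0.007, 0]
    - [0, 0.007, 0]
    - [0, 0.007, 0]
    - [0, 0.007, 0]
    - [0, 0.007, 0]
  turn: [0, 0, 0, 0, 0]

```text
time_s: 8.7
eef_pos: [0.5976, -0.2578, 0.0776]
orientation: [0.34, 3.123, -0.001]
contact_force: [0.0, -1.7, 2.2]
gripper_width: 0.002
gripper_force: 1.7
```

```bash
python3 plan.py .5987 -.2449 .071 0 1 | sed 's/np.float64//g'
```

```text
t 8.7 pos [ 0.5976 -0.2578  0.0776] yaw 167.58 F [ 0.  -1.7  2.2] w 0.2 q6 -0.39
[[(0.0017), (0.0128), (0.0066)]] turn each -0.0
```

Call:
carry_out:
  gripper: [0.0, 0.0, 0.0, 0.0, 0.0]
  delta_pos:
    - [0, 0, 0.005]
    - [0, 0.005, 0]
    - [0, 0.004, 0]
    - [0, 0.003, 0]
    - [0, 0.002, 0]
  turn: [0, 0, 0, 0, 0]

```text
time_s: 9.2
eef_pos: [0.6009, -0.2454, 0.077]
orientation: [0.34, 3.121, -0.005]
contact_force: [-12.9, 1.9, 32.1]
gripper_width: -0.002
gripper_force: 17.0
```

Call:
carry_out:
  gripper: [0.0, 0.0, 0.0, 0.0, 0.0]
  delta_pos:
    - [0, 0.002, 0]
    - [0, 0.002, 0]
    - [0, 0.002, 0]
    - [0, 0, 0]
    - [0, 0, 0]
  turn: [0, 0, 0, 0, 0]

```text
time_s: 9.7
eef_pos: [0.6022, -0.2394, 0.077]
orientation: [0.339, 3.121, -0.004]
contact_force: [-12.9, 3.2, 31.7]
gripper_width: -0.001
gripper_force: 16.7
```

Call:
carry_out:
  gripper: [0.0, 0.0, 0.0]
  delta_pos:
    - [0, 0, -0.005]
    - [0, 0, 0]
    - [0, 0, 0]
  turn: [0, 0, 0]

```text
time_s: 10.0
eef_pos: [0.6019, -0.2387, 0.0775]
orientation: [0.34, 3.123, -0.0]
contact_force: [-1.4, -1.4, 6.7]
gripper_width: -0.0
gripper_force: 4.3
```

```bash
python3 - <<'E'
from h import *
im,d=snap('scene'); im2,_=snap('top')
a=cv2.resize(im[110:220,165:285],(480,440),interpolation=cv2.INTER_CUBIC); b=cv2.resize(im2[175:250,325:400],(300,300),interpolation=cv2.INTER_CUBIC)
o=np.zeros((440,780,3),np.uint8); o[:,:480]=a; o[:300,480:]=b; cv2.imwrite('pics/sh1.png',o[:,:,::-1])
E
```

```text
(no output)
```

View pics/sh1.png

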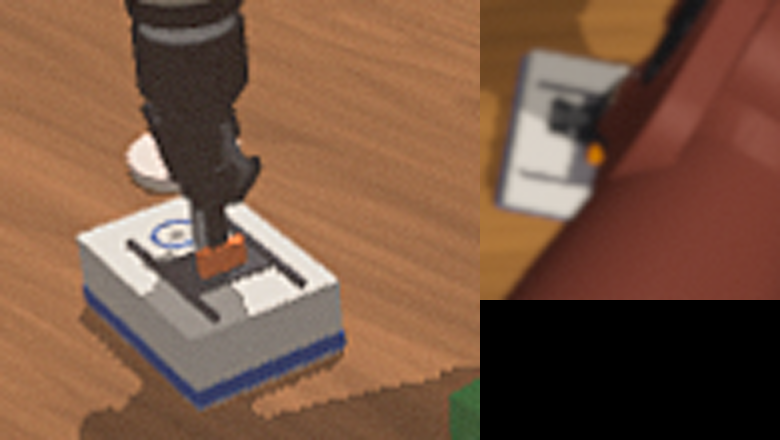

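The blue-ringed well is uncovered at about (178,235) in the left crop. The fingers stand behind the orange tab and are touching the sheet. I'll raise slightly and finish the push.

Call:
carry_out:
  gripper: [0.0, 0.0, 0.0, 0.0, 0.0]
  delta_pos:
    - [0, 0, -0.003]
    - [0, 0.002, 0]
    - [0, 0.002, 0]
    - [0, 0.002, 0]
    - [0, 0, 0]
  turn: [0, 0, 0, 0, 0]

```text
time_s: 10.6
eef_pos: [0.6021, -0.2353, 0.0798]
orientation: [-0.342, -3.121, 0.008]
contact_force: [-4.4, -13.5, -2.1]
gripper_width: 0.002
gripper_force: 7.1
```

Call:
carry_out:
  gripper: [0.0, 0.0, 0.0, 0.0, 0.0]
  delta_pos:
    - [0, 0.002, 0]
    - [0, 0.002, 0]
    - [0, 0.001, 0]
    - [0, 0, 0]
    - [0, 0, 0]
  turn: [0, 0, 0, 0, 0]

```text
time_s: 11.1
eef_pos: [0.6022, -0.2347, 0.0798]
orientation: [-0.347, -3.12, 0.018]
contact_force: [-8.1, -30.8, -5.8]
gripper_width: 0.001
gripper_force: 16.0
```

Call:
carry_out:
  gripper: [0.0, 0.0, 0.06, 0.06, 0.06]
  delta_pos:
    - [0, -0.01, 0]
    - [0, -0.005, -0.01]
    - [0, 0, -0.04]
    - [0, 0, -0.05]
    - [0, 0, -0.02]
  turn: [0, 0, 0, 0, 0]

```text
time_s: 11.6
eef_pos: [0.6022, -0.2426, 0.2062]
orientation: [0.338, 3.118, -0.003]
contact_force: [-0.4, -0.5, 0.7]
gripper_width: 0.505
gripper_force: 0.0
```

```bash
python3 plan.py .571 .0145 .21 0 6 | sed 's/np.float64//g'
```

```text
t 11.6 pos [ 0.6022 -0.2426  0.2062] yaw 167.62 F [-0.4 -0.5  0.7] w 43.1 q6 -0.37
[[(0.0143), (0.0407), (-0.0006)], [(0.0143), (0.0407), (-0.0006)], [(0.0143), (0.0407), (-0.0006)], [(0.0143), (0.0407), (-0.0006)], [(0.0143), (0.0407), (-0.0006)], [(0.0143), (0.0407), (-0.0006)]] turn each -0.0
```

Call:
carry_out:
  gripper: [0.06, 0.06, 0.06, 0.06, 0.06]
  delta_pos:
    - [0.014, 0.041, 0]
    - [0.014, 0.041, 0]
    - [0.014, 0.041, 0]
    - [0.014, 0.041, 0]
    - [0.015, 0.041, 0]
  turn: [0, 0, 0, 0, 0]

```text
time_s: 12.1
eef_pos: [0.575, -0.0248, 0.2009]
orientation: [0.339, 3.123, 0.001]
contact_force: [0.9, 0.2, -0.1]
gripper_width: 0.702
gripper_force: 0.0
```

```bash
cat > m3.py <<'E'
from h import *
def cen(n,im,cond,roi):
    hsv=cv2.cvtColor(im,cv2.COLOR_RGB2HSV).astype(int); m=cond(hsv[:,:,0],hsv[:,:,1],hsv[:,:,2])
    k=np.zeros(m.shape,np.uint8); x0,y0,x1,y1=roi; k[y0:y1,x0:x1]=m[y0:y1,x0:x1]; v,u=np.nonzero(k)
    return np.array([[u.mean(),v.mean()]]),len(u),(u.min(),u.max(),v.min(),v.max())
Y=lambda H,S,V:(H>20)&(H<35)&(S>150)&(V>100)
G=lambda H,S,V:(H>45)&(H<85)&(S>100)
B=lambda H,S,V:(H>100)&(H<130)&(S>70)
E
python3 - <<'E'
from m3 import *
it,_=load('top')  # before lift-off
c,n,b=cen('top',it,Y,(258,205,292,240)); print('head top',c,n,b,plane('top',c,.106)*1000)
isc,_=snap('scene'); it,_=snap('top')
c,n,b=cen('scene',isc,Y,(280,180,305,205)); print('head scene',c,n,b,plane('scene',c,.103)*1000)
a=cv2.resize(isc[140:250,170:330],(800,550),interpolation=cv2.INTER_CUBIC); cv2.imwrite('pics/p1.png',a[:,:,::-1])
cv2.imwrite('pics/p2.png',cv2.resize(it[170:255,250:400],(800,453),interpolation=cv2.INTER_CUBIC)[:,:,::-1])
E
python3 plan.py .571 .0145 .21 0 1
```

```text
head top [[273.30434783 220.89130435]] 46 (np.int64(264), np.int64(285), np.int64(211), np.int64(233)) [[572.59972775  16.16039259 106.        ]]
head scene [[293.02857143 191.37142857]] 35 (np.int64(290), np.int64(297), np.int64(189), np.int64(194)) [[570.16756048  13.71177496 103.        ]]
t 12.2 pos [ 0.5747 -0.0217  0.2013] yaw 167.89 F [-0.6 -0.9 -0.3] w 60.0 q6 -0.05
[[np.float64(0.0112), np.float64(0.0346), np.float64(-0.0087)]] turn each -0.0
```

View pics/p1.png

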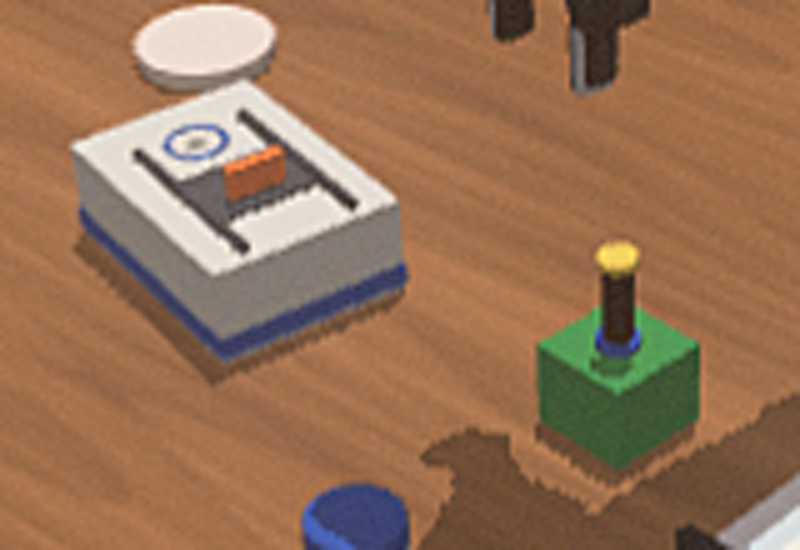

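View pics/p2.png

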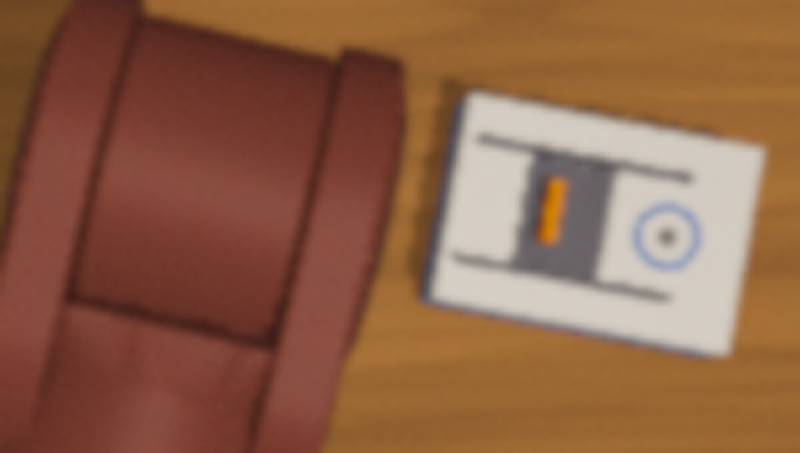

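The shutter is fully open and the well ring is clear, at (196,142) in the scene crop and (667,237) in the top crop. The probe stands in the rack with its head at (617,258) in the scene crop.

Call:
carry_out:
  gripper: [0.06, 0.06, 0.06, 0.06, 0.06]
  delta_pos:
    - [0.011, 0.035, 0]
    - [0, 0, 0.04]
    - [0, 0, 0.04]
    - [0, 0, 0.03]
    - [0, 0, 0.01]
  turn: [0, 0, 0, 0, 0]

```text
time_s: 12.7
eef_pos: [0.5702, 0.01, 0.077]
orientation: [-0.339, -3.118, -0.001]
contact_force: [-0.1, 0.2, -0.2]
gripper_width: 0.702
gripper_force: 0.0
```

```bash
python3 - <<'E'
from m3 import *
w=plane('top',[[250+667.5/5.3333-.5,170+237.5/5.3333-.5]],.06); w2=plane('scene',[[170+196.5/5-.5,140+142.5/5-.5]],.06); print(w*1000,w2*1000)
h=plane('scene',[[170+617.5/5-.5,140+258.5/5-.5]],.103); print(h*1000)
E
python3 plan.py .571 .0147 .068 0 1
```

```text
[[ 587.42057929 -293.33306507   60.        ]] [[ 587.30165029 -292.84853483   60.        ]]
[[569.62925456  13.16519798 103.        ]]
t 12.7 pos [0.5702 0.01   0.077 ] yaw 167.6 F [-0.1  0.2 -0.2] w 60.0 q6 0.0
[[np.float64(0.0002), np.float64(0.0047), np.float64(0.009)]] turn each -0.0
```

Call:
carry_out:
  squeeze: 30
  gripper: [0.06, 0.06, 0.0, 0.0, 0.0]
  delta_pos:
    - [0, 0.0045, 0.008]
    - [0, 0, 0]
    - [0, 0, 0]
    - [0, 0, 0]
    - [0, 0, 0]
  turn: [0, 0, 0, 0, 0]

```text
time_s: 13.2
eef_pos: [0.5741, 0.0135, 0.0737]
orientation: [0.34, 3.121, -0.0]
contact_force: [0.9, -0.0, 4.6]
gripper_width: 0.246
gripper_force: 29.1
```

Call:
carry_out:
  gripper: [0.0, 0.0, 0.0]
  delta_pos:
    - [0, 0, 0]
    - [0, 0, -0.01]
    - [0, 0, -0.01]
  turn: [0, 0, 0]

```text
time_s: 13.5
eef_pos: [0.573, 0.0138, 0.0929]
orientation: [-0.34, -3.123, 0.0]
contact_force: [-0.3, 0.6, 0.3]
gripper_width: 0.238
gripper_force: 29.3
```

Call:
carry_out:
  gripper: [0.0, 0.0, 0.0, 0.0]
  delta_pos:
    - [0, 0, -0.03]
    - [0, 0, -0.03]
    - [0, 0, -0.03]
    - [0, 0, 0]
  turn: [0, 0, 0, 0]

```text
time_s: 13.9
eef_pos: [0.5755, 0.0133, 0.188]
orientation: [0.339, 3.116, -0.001]
contact_force: [0.3, 0.0, 0.2]
gripper_width: 0.236
gripper_force: 29.4
```

```bash
python3 - <<'E'
from m3 import *
isc,_=snap('scene')
a=cv2.resize(isc[130:240,225:345],(600,550),interpolation=cv2.INTER_CUBIC); cv2.imwrite('pics/g1.png',a[:,:,::-1])
E
python3 plan.py .571 .0147 .2 0 1
```

```text
t 13.95 pos [0.5747 0.0135 0.1854] yaw 167.58 F [ 0.6  0.  -0.8] w 20.3 q6 0.01
[[np.float64(0.0038), np.float64(0.0004), np.float64(-0.0146)]] turn each -0.0
```

View pics/g1.png

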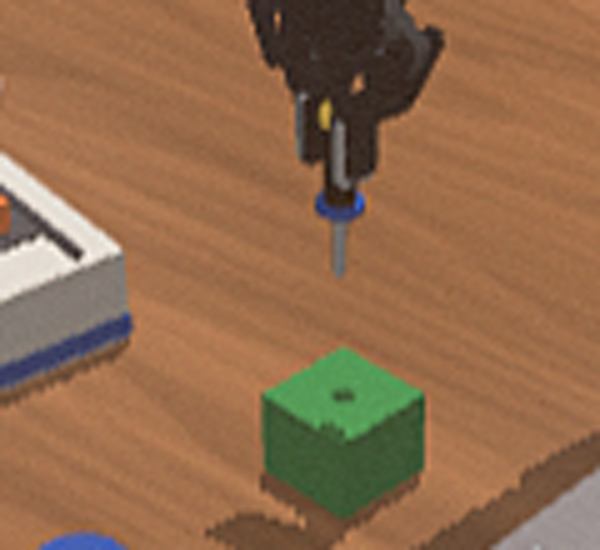

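The pads straddle the yellow head at (326,115). The probe hangs upright, with its collar at (340,207) and tip at (340,277). The hold is usable, so I'll check where the pin axis is relative to the TCP.

```bash
cat > ax.py <<'E'
from m3 import *
def probe(im,tcp):
    # blue collar: centroid of blue pixels near expected projection, in scene; plane at collar mid height
    z=tcp[2]-.0737+.0525
    return z
E
python3 - <<'E'
from m3 import *
im,_=load('scene'); 
c,n,b=cen('scene',im,B,(284,165,302,178)); print('collar',c,n,b,plane('scene',c,.1854-.0737+.0525)*1000)
t=plane('scene',[[225+340.5/5-.5,130+276/5-.5]],.1854-.0637); print('tip',t*1000)
r=plane('scene',[[225+343.5/5-.5,130+396.5/5-.5]],.05); print('rack hole',r*1000)
print(plane('scene',[[225+340.5/5-.5,130+276/5-.5]],.1254)*1000)
E
```

```text
collar [[292.86206897 171.17241379]] 29 (np.int64(288), np.int64(297), np.int64(168), np.int64(173)) [[571.10623428  14.32841724 164.2       ]]
tip [[568.90256605  11.35043403 121.7       ]]
rack hole [[572.23031284  15.72912562  50.        ]]
[[573.10105142  14.90451391 125.4       ]]
```

```bash
python3 plan.py .5904 -.2944 .18 0 10 | sed 's/np.float64//g' | cut -c1-260
```

```text
t 13.95 pos [0.5747 0.0135 0.1854] yaw 167.58 F [ 0.6  0.  -0.8] w 20.3 q6 0.01
[[(-0.0082), (-0.0297), (0.0005)], [(-0.0082), (-0.0297), (0.0005)], [(-0.0082), (-0.0297), (0.0005)], [(-0.0082), (-0.0297), (0.0005)], [(-0.0082), (-0.0297), (0.0005)], [(-0.0082), (-0.0297), (0.0005)], [(-0.0082), (-0.0297), (0.0005)], [(-0.0082), (-0.0297)
```

Call:
carry_out:
  gripper: [0.0, 0.0, 0.0, 0.0, 0.0]
  delta_pos:
    - [-0.004, -0.015, 0]
    - [-0.008, -0.03, 0]
    - [-0.008, -0.03, 0]
    - [-0.008, -0.03, 0]
    - [-0.008, -0.03, 0]
  turn: [0, 0, 0, 0, 0]

```text
time_s: 14.45
eef_pos: [0.5785, -0.1276, 0.1809]
orientation: [-0.34, -3.121, -0.001]
contact_force: [0.8, -0.6, -0.7]
gripper_width: 0.238
gripper_force: 29.4
```

Call:
carry_out:
  gripper: [0.0, 0.0, 0.0, 0.0, 0.0]
  delta_pos:
    - [-0.008, -0.03, 0]
    - [-0.008, -0.03, 0]
    - [-0.008, -0.03, 0]
    - [-0.008, -0.03, 0]
    - [-0.008, -0.03, 0]
  turn: [0, 0, 0, 0, 0]

```text
time_s: 14.95
eef_pos: [0.5851, -0.2827, 0.1808]
orientation: [-0.34, -3.121, -0.001]
contact_force: [0.9, 0.0, -0.9]
gripper_width: 0.237
gripper_force: 29.4
```

Call:
carry_out:
  gripper: [0.0, 0.0, 0.0, 0.0, 0.0]
  delta_pos:
    - [-0.004, -0.012, 0.005]
    - [0, 0, 0.015]
    - [0, 0, 0.015]
    - [0, 0, 0.01]
    - [0, 0, 0]
  turn: [0, 0, 0, 0, 0]

```text
time_s: 15.45
eef_pos: [0.5865, -0.2914, 0.1345]
orientation: [-0.337, -3.12, -0.003]
contact_force: [0.3, -0.5, -0.9]
gripper_width: 0.238
gripper_force: 29.4
```

```bash
python3 plan.py .5904 -.2944 .14 0 1
```

```text
t 15.45 pos [ 0.5865 -0.2914  0.1345] yaw 167.66 F [ 0.3 -0.5 -0.9] w 20.4 q6 -0.44
[[np.float64(-0.0045), np.float64(-0.0021), np.float64(-0.0055)]] turn each -0.0
```

Call:
carry_out:
  gripper: [0.0, 0.0, 0.0]
  delta_pos:
    - [-0.0045, -0.002, 0.004]
    - [0, 0, 0]
    - [0, 0, 0]
  turn: [0, 0, 0]

```text
time_s: 15.75
eef_pos: [0.5919, -0.2965, 0.1339]
orientation: [0.339, 3.122, -0.001]
contact_force: [0.3, -0.9, 1.3]
gripper_width: 0.238
gripper_force: 29.4
```

```bash
python3 - <<'E'
from m3 import *
im,_=snap('scene')
a=cv2.resize(im[100:200,160:260],(600,600),interpolation=cv2.INTER_CUBIC); cv2.imwrite('pics/w1.png',a[:,:,::-1])
E
python3 plan.py .5904 -.2944 .14 0 1
```

```text
t 15.8 pos [ 0.5918 -0.2965  0.1339] yaw 167.59 F [ 0.8 -0.4 -0.2] w 20.2 q6 -0.44
[[np.float64(0.0018), np.float64(0.0018), np.float64(-0.0061)]] turn each -0.0
```

View pics/w1.png

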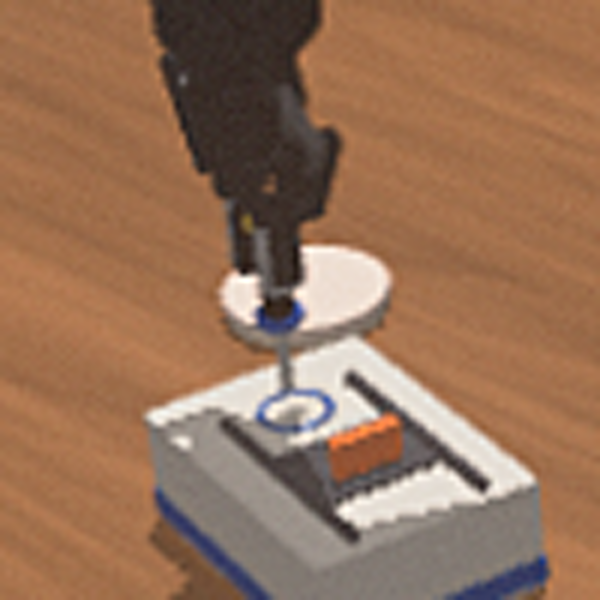

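The tip is at about (288,390) and the well's centre is at (294,411). After the vertical perspective, the tip is about 2 mm to the left in the image, which matches the TCP's remaining error of (-1.4, +2.1) mm. I'll correct that and lower.

Call:
carry_out:
  gripper: [0.0, 0.0, 0.0, 0.0]
  delta_pos:
    - [0.0018, 0.0018, 0]
    - [0, 0, 0.003]
    - [0, 0, 0.003]
    - [0, 0, 0]
  turn: [0, 0, 0, 0]

```text
time_s: 16.2
eef_pos: [0.5898, -0.2941, 0.1266]
orientation: [-0.34, -3.122, -0.001]
contact_force: [-0.9, 0.4, -1.6]
gripper_width: 0.236
gripper_force: 29.4
```

```bash
python3 plan.py .5904 -.2944 .128 0 1; python3 - <<'E'
from m3 import *
im,_=load('scene')
print('prev tip',plane('scene',[[160+288.5/6-.5,100+389/6-.5]],.0702)*1000,'well',plane('scene',[[160+295/6-.5,100+410.5/6-.5]],.06)*1000)
im,_=snap('scene')
c,n,b=cen('scene',im,B,(196,145,218,160)); print('collar',c,n,b); z=robot.observe()['eef_pos'][2]; print(plane('scene',c,z-.0737+.0525)*1000)
E
```

```text
t 16.2 pos [ 0.5898 -0.2941  0.1266] yaw 167.58 F [-0.9  0.4 -1.6] w 20.2 q6 -0.44
[[np.float64(-0.0007), np.float64(-0.0002), np.float64(-0.0014)]] turn each -0.0
prev tip [[ 586.30811431 -297.67903836   70.2       ]] well [[ 587.23993488 -293.50137494   60.        ]]
collar [[207.85 155.25]] 20 (np.int64(204), np.int64(211), np.int64(153), np.int64(157))
[[ 588.97856269 -287.92662159  105.65567129]]
```

Call:
carry_out:
  gripper: [0.0, 0.0, 0.0, 0.0, 0.0]
  delta_pos:
    - [-0.001, 0, 0]
    - [0, 0, 0.003]
    - [0, 0, 0.003]
    - [0, 0, 0.002]
    - [0, 0, 0]
  turn: [0, 0, 0, 0, 0]

```text
time_s: 16.75
eef_pos: [0.5908, -0.2943, 0.1187]
orientation: [-0.34, -3.122, -0.001]
contact_force: [-0.7, -0.4, -0.8]
gripper_width: 0.239
gripper_force: 29.4
```

Call:
carry_out:
  gripper: [0.0, 0.0, 0.0, 0.0, 0.0]
  delta_pos:
    - [0, 0, 0.004]
    - [0, 0, 0.004]
    - [0, 0, 0.004]
    - [0, 0, 0.004]
    - [0, 0, 0]
  turn: [0, 0, 0, 0, 0]

```text
time_s: 17.25
eef_pos: [0.5907, -0.2942, 0.1024]
orientation: [-0.34, -3.122, -0.001]
contact_force: [-0.3, 0.2, -1.0]
gripper_width: 0.239
gripper_force: 29.4
```

The pin is about 20 mm into the well with no force. I'll lower slightly and release.

Call:
carry_out:
  gripper: [0.0, 0.0, 0.03, 0.06, 0.06]
  delta_pos:
    - [0, 0, 0.004]
    - [0, 0, 0]
    - [0, 0, 0]
    - [0, 0, 0]
    - [0, 0, 0]
  turn: [0, 0, 0, 0, 0]

```text
time_s: 17.75
eef_pos: [0.5912, -0.2946, 0.0996]
orientation: [0.34, 3.123, -0.001]
contact_force: [-0.4, -1.2, 0.7]
gripper_width: 0.675
gripper_force: 0.0
```

Call:
carry_out:
  gripper: [0.06, 0.06, 0.06, 0.0, 0.0]
  delta_pos:
    - [0, 0, -0.03]
    - [0, 0, -0.04]
    - [0, 0, 0]
    - [0, 0, 0]
    - [0, 0, 0]
  turn: [0, 0, 0, 0, 0]

```text
time_s: 18.25
eef_pos: [0.5908, -0.2943, 0.1683]
orientation: [-0.34, -3.122, -0.001]
contact_force: [0.2, 0.2, 0.5]
gripper_width: 0.371
gripper_force: 0.0
```

Call:
carry_out:
  gripper: [0.0, 0.0, 0.0, 0.0]
  delta_pos:
    - [0, 0, 0]
    - [0, 0, 0]
    - [0, 0, 0]
    - [0, 0, 0]
  turn: [0, 0, 0, 0]

```text
time_s: 18.65
eef_pos: [0.591, -0.2944, 0.169]
orientation: [-0.34, -3.123, -0.0]
contact_force: [0.6, -0.3, 0.7]
gripper_width: 0.0
gripper_force: 0.0
```

```bash
python3 - <<'E'
from m3 import *
im,_=snap('scene')
a=cv2.resize(im[100:200,160:260],(600,600),interpolation=cv2.INTER_CUBIC); cv2.imwrite('pics/w2.png',a[:,:,::-1])
c,n,b=cen('scene',im,Y,(190,120,225,170)); print('head',c,n,b,plane('scene',c,.1235)*1000)
E
python3 plan.py .5874 -.2932 .15 0 1
```

```text
head [[207.14285714 149.71428571]] 21 (np.int64(204), np.int64(210), np.int64(148), np.int64(152)) [[ 588.67240732 -288.4877295   123.5       ]]
t 18.7 pos [ 0.591  -0.2944  0.1691] yaw 167.58 F [0.2 0.1 0.4] w -0.3 q6 -0.44
[[np.float64(0.0038), np.float64(0.0004), np.float64(0.0191)]] turn each -0.0
```

View pics/w2.png

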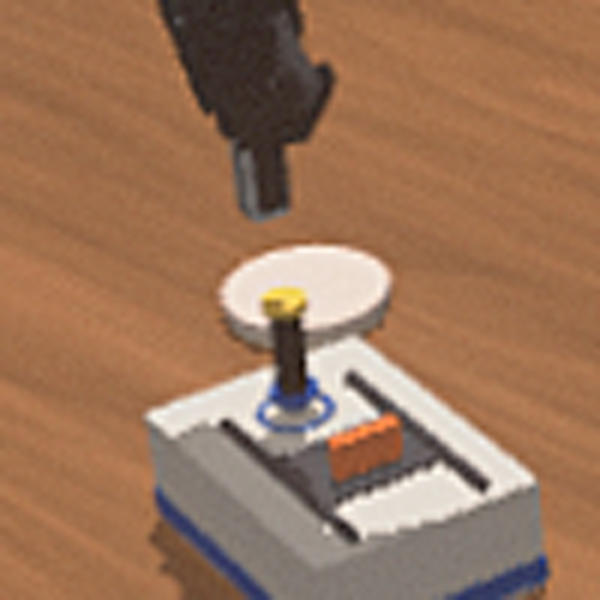

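The probe stands upright in the well, let go, with its collar about 10 mm above the face and its head at (285,302). I'll centre the shut fingers over the head and press.

Call:
carry_out:
  gripper: [0.0, 0.0, 0.0, 0.0, 0.0]
  delta_pos:
    - [0.0035, 0.0005, 0.01]
    - [0, 0, 0.01]
    - [0, 0, 0.005]
    - [0, 0, 0.004]
    - [0, 0, 0]
  turn: [0, 0, 0, 0, 0]

```text
time_s: 19.2
eef_pos: [0.5875, -0.293, 0.1396]
orientation: [-0.34, -3.122, -0.001]
contact_force: [0.5, -0.3, -0.1]
gripper_width: 0.001
gripper_force: 0.0
```

Call:
carry_out:
  gripper: [0.0, 0.0, 0.0, 0.0, 0.0]
  delta_pos:
    - [0, 0, 0.002]
    - [0, 0, 0.002]
    - [0, 0, 0.002]
    - [0, 0, 0.002]
    - [0, 0, 0]
  turn: [0, 0, 0, 0, 0]

```text
time_s: 19.7
eef_pos: [0.5876, -0.2932, 0.1319]
orientation: [-0.34, -3.123, -0.0]
contact_force: [-0.2, 0.8, 0.0]
gripper_width: 0.002
gripper_force: 0.0
```

Call:
carry_out:
  gripper: [0.0, 0.0, 0.0, 0.0, 0.0]
  delta_pos:
    - [0, 0, 0.002]
    - [0, 0, 0.002]
    - [0, 0, 0.002]
    - [0, 0, 0.002]
    - [0, 0, 0]
  turn: [0, 0, 0, 0, 0]

```text
time_s: 20.2
eef_pos: [0.588, -0.2935, 0.1248]
orientation: [0.34, 3.122, -0.001]
contact_force: [-0.2, -0.2, 3.4]
gripper_width: 0.003
gripper_force: 1.6
```

Call:
carry_out:
  gripper: [0.0, 0.0, 0.0, 0.0, 0.0]
  delta_pos:
    - [0, 0, 0.002]
    - [0, 0, 0.002]
    - [0, 0, 0.002]
    - [0, 0, 0]
    - [0, 0, 0]
  turn: [0, 0, 0, 0, 0]

```text
time_s: 20.7
eef_pos: [0.588, -0.2939, 0.1192]
orientation: [0.34, 3.122, -0.002]
contact_force: [-1.0, -1.1, 5.5]
gripper_width: 0.004
gripper_force: 2.8
```

Call:
carry_out:
  gripper: [0.0, 0.0, 0.0, 0.0, 0.0]
  delta_pos:
    - [0, 0, 0.002]
    - [0, 0, 0.002]
    - [0, 0, 0.001]
    - [0, 0, 0.001]
    - [0, 0, 0]
  turn: [0, 0, 0, 0, 0]

```text
time_s: 21.2
eef_pos: [0.5891, -0.2953, 0.1166]
orientation: [0.34, 3.118, -0.008]
contact_force: [-4.5, -1.9, 21.1]
gripper_width: -0.002
gripper_force: 10.9
```

Contact hardened to 21 N at z = 0.1166, and the fully-home head top is at 0.116. I'll retract and check numerically.

Call:
carry_out:
  gripper: [0.0, 0.0, 0.0, 0.0, 0.0]
  delta_pos:
    - [0, 0, -0.01]
    - [0, 0, -0.03]
    - [0, 0, -0.04]
    - [0, 0, -0.02]
    - [0, 0, 0]
  turn: [0, 0, 0, 0, 0]

```text
time_s: 21.7
eef_pos: [0.589, -0.2941, 0.2162]
orientation: [0.339, 3.119, -0.004]
contact_force: [0.1, -0.9, -0.7]
gripper_width: -0.003
gripper_force: 0.0
```

```bash
python3 - <<'E'
from m3 import *
im,d=snap('scene'); c,n,b=cen('scene',im,Y,(190,120,225,175)); print('head',c,n,b,plane('scene',c,.1135)*1000)
u,v=c[0].round().astype(int); print('depth pt',pts('scene',[[u,v]],d)*1000)
O=lambda H,S,V:(H>3)&(H<20)&(S>190)&(V>140)
c,n,b=cen('scene',im,O,(205,165,235,185)); print('tab',c,n,plane('scene',c,.074)*1000)
print(robot.observe()['contact_force'])
E
```

```text
head [[206.81818182 152.63636364]] 22 (np.int64(204), np.int64(210), np.int64(151), np.int64(155)) [[ 589.42733926 -290.61552994  113.5       ]]
depth pt [[ 591.37079379 -287.52129948  114.31437138]]
tab [[215. 173.]] 1 [[ 608.32794623 -241.02665939   74.        ]]
[ 0.77484131  0.4866601  -0.66713121]
```

```bash
python3 -c "
from cell import robot
print(robot.close_job())"
```

```text
the job is handed in; nothing more can be done
None
```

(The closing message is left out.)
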